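Take the optical filter out of its housing and show it to the inspection camera

ROBOT

A 6-joint arm with a two-finger parallel gripper is mounted at the origin on the work surface. World frame = base frame: x ahead of the robot, y to its left, z up, the work surface at z = 0. Lengths are in m, angles in rad, forces in N, time in s.
With the tool pointing down it reaches from about 0.35 to 0.975 m from the base axis. Payload 4.9 kg.
Tool frame: the origin (TCP) lies at the very end of the fingers, on their centre line; the grasp point (between the pads) lies 19 mm behind it (ctrl.grasp_offset is the distance from the TCP to the grasp point, in m); z points along the fingers, y is the line along which they close (so a half turn about z gives the same grasp; the last joint's range is limited). The gripper opens to 85 mm and grips with 20 to 120 N. Pads are 22 mm wide; open, the fingers measure 114 mm over their backs; the gripper's body (76 mm by 85 mm) begins 54 mm behind the grasp point. The pads swing forward as they close: fully open they stand 13 mm farther back than shut.
Start: joints at [-1.281, 0.053, 1.613, -0, 1.476, -0.119], TCP at [0.248, -0.573, 0.231] pointing down, gripper open.
Joint ranges: [-3.01, 3.01], [-1.01, 2.22], [0.06, 2.58], [-1.02, 4.17], [0.09, 2.62], [-3.14, 3.14]. Speed limits (rad/s): [2.57, 2.57, 3.14, 3.14, 3.14, 3.14].

INTERFACE

Orientations are given as a rotation vector (axis times angle).
In Python, from station import ctrl, optics gives the robot as it stands.
- The arm moves only by the shell command python3 -m handwheel 'ROWS' [OPENING] [FORCE]. ROWS is JSON, a list of rows, each an object of numbers: "tx", "ty", "tz": the shift along the tool's x, y, z in mm; "roll": the turn about the tool's z in rad. A call has 1 to 12 rows; each row shifts and turns the commanded pose from where the row before left it, along the tool's axes as they then stand; what a row does not reach is not made up. A row lasts 1/12 s, in which the tool goes at most 41.7 mm and 7.16 degrees, less where a joint would pass 70% of its speed; a pose out of reach is approached as far as the arm can. A call with a gripper value outside its range is refused whole. OPENING is the finger opening in mm, from 0 to 85.4, set as the call begins (- or left out, the last holds). The fingers move at their own pace and stop on an object; FORCE is the grip in N (left out, the last holds). Time passes only in rows, so rows that do not move let the fingers close. It gives the time, the measured TCP pose, the force, the opening and the grip force at its end, in the units of the state.
- ctrl.get_obs(): the state, without advancing time (a new reading comes with each control period).
- optics.get_image(name): name is "scene" or "top" or "wrist"; returns (picture, depth): 420x560x3 uint8, red, green, blue; 420x560 float32, m along the optical axis (not along the pixel's ray), 0 where there is no reading.
- optics.camera_params(name): a dict with "mtx" (3x3 intrinsics, pixels), "extrinsics" (4x4, takes a point from camera to world coordinates); the wrist camera has in their place "tool_from_camera" (4x4, takes a point from camera to tool coordinates, whose origin is the TCP and whose axes are the flange's). Camera axes: x right, y down, z forward; pixel columns grow to the right and rows downward; lengths in m; the calibration is good to about 2 mm. A picture is of the moment at which its call begins: read the wrist's pose just before it. camera_params takes no time and is no camera call.
- ctrl.finish_job(): hands the job in; it is judged then, once.
The state is a dict: "t": time; "q": joint angles; "dq": joint speeds; "effort": joint torques, N m; "tool_pos": TCP position; "tool_rot": TCP orientation; "contact_force": force on the tool from outside, world axes, zero at the start; "wrist_torque": the same for the moment, N m; "opening": finger opening in m; "grip_force": force on a finger pad.
Only numpy, scipy, OpenCV 4.12 (cv2) and the standard library are available. Lean on these libraries where they do the work, as an engineer would, in place of code of your own. Each camera call takes 0.05 s, during which the arm holds its last target. There are 200 camera calls.

TASK

Lift the flap of the filter housing so that it stands open, draw the glass filter plate (the one with the flat tab) up out of its slot, and present it upright to the inspection camera: glass centred on the lens, face square to it, about 9 cm in front. Finish still holding it there in the gripper, steady and touching nothing else, with the flap left open. Leave the blanking plate in the housing, don't touch the camera, and don't disturb the other things on the bench.

Things in the scene. Friction and masses are not known exactly. Their poses are not given: they have to be found in the camera images.
- housing: Grey open-topped box fixed to the bench, 190 (x) x 180 (y) x 115 mm high, walls and floor 6 mm, covered by the flap. Origin: centre of underside; x from the front (robot side) to the hinge side, y along the hinge, z up. Two slots along y, at x = -26 and +26 mm, rails 55 mm high over the floor, each hold one upright plate with 1.5 mm play; which plate is in which varies.
- flap (a joint): Ivory cover flap, 190 x 180 x 6 mm, hinged on the housing's rear top edge (far from the robot). In rad: 0 closed, grows as the front edge lifts, 1.57 upright, stop at 1.75. Starts closed or slightly ajar (up to 0.12). Stiff friction hinge: it stays where it is left and takes 2 to 4 N at the bar to move.
- flap_bar (a point): Middle of the black round grip bar on the flap: 12 mm thick, 94 mm long between its two posts, parallel to the hinge. In the flap's frame it lies 165 mm forward of the hinge line (25 mm from the free edge) and 48 mm above it, 42 mm clear of the flap's outer face. Axes are the flap's: y along the bar, z out of the outer face. The bar can turn between the finger pads.
- flap_hinge (a point): Middle of the flap's hinge line, level with the flap's inner face, at (95, 0, 115) mm in the housing's frame.
- filter_plate: Amber glass in a black frame 110 (y) x 66 high (z) x 6 mm (x), with a flat aluminium grip tab 36 (y) x 8 (x) x 30 mm high on the middle of its top edge (96 mm high in all); 0.08-0.17 kg. Origin: centre of lower edge; x normal to the glass, z up to the tab. It starts upright in one slot, on the floor, axes parallel to the housing's, tab top 13 mm below the rim, hidden by the flap.
- glass_centre (a point): Centre of the filter plate's glass pane, 33 mm above the plate's origin, 63 mm below the tab's top; axes as the plate.
- blank_plate: The blanking plate that stays in the other slot: solid black, 110 x 66 x 6 mm, with a small round aluminium knob 16 mm across and 14 mm high on its top edge. Origin and axes as for the filter plate.
- inspection_camera: Inspection camera with a bare aluminium body and black lens tube, fixed to the bench on a post: foot 100 x 90 mm, camera body 70 x 56 x 56 mm whose top is 188 mm above the bench, lens tube 42 mm across. Origin: at bench level, under the lens axis, 50 mm behind the lens's front face; the lens looks along its -x (roughly towards the robot), y sideways, z up.
- lens (a point): Centre of the lens's front face, 160 mm above the bench. Axes as the camera: the view runs level along -x, so a thing in front of the lens has negative x here.
- wash_bottle: White wash bottle, 60 mm across, 160 mm high, loose bystander; origin: centre of its underside.
- mouse: Black computer mouse, 100 x 60 x 34 mm, loose bystander; origin: centre of its underside.
- beaker: Glass beaker, 70 mm across, 90 mm high, loose bystander; origin: centre of its underside.
- tip_box: Grey and white pipette tip box, 85 x 120 x 57 mm, loose bystander; origin: centre of its underside.
- petri_dish: Clear closed dish, 92 mm across, 16 mm high, loose bystander; origin: centre of its underside.
- jar: Small amber jar, 46 mm across, 60 mm high, loose bystander; origin: centre of its underside.
- tube_rack: White tube rack, 50 x 100 x 52 mm, loose bystander; origin: centre of its underside.
Not all that is in view belongs to the job. What is shaped like the inspection_camera but green, turquoise or yellow is not meant.

How it is judged:
By the outcome, as a careful person would: the job done as asked, in the order asked, and still so for the second after the job is handed in, while the arm keeps its last pose, push and grip.
It also fails if it takes over 64 s, if anything falls off the work surface, if the arm or the gripper's body presses on something with over 40 N, if the wrist force passes 120 N, or if a joint passes its speed limit or range.

## Working session

There is one attempt and no reset: what is moved stays moved. The work goes in short steps, Python scripts to look and compute and a shell command to move; the robot and the scene stay as the last step left them, time stands still between calls to the robot, and variables do not carry over. Pictures are saved under pics/ and viewed, at most 10 in all, crops included, and the job is handed in when it is done.

```bash
ls; mkdir -p pics
cat > h.py <<'E'
import numpy as np, cv2
from scipy.spatial.transform import Rotation as R
from station import ctrl, optics
def grab(n):
    p,d=optics.get_image(n); return p,d
def save(n,p): cv2.imwrite('pics/'+n+'.png',cv2.cvtColor(p,cv2.COLOR_RGB2BGR))
def T(n):
    c=optics.camera_params(n)
    if 'extrinsics' in c: return c['mtx'],np.array(c['extrinsics'])
    o=ctrl.get_obs(); M=np.eye(4); M[:3,:3]=R.from_rotvec(o['tool_rot']).as_matrix(); M[:3,3]=o['tool_pos']
    return c['mtx'],M@np.array(c['tool_from_camera'])
def cloud(n,d,M=None):
    K,E=M or T(n); K=np.array(K)
    v,u=np.indices(d.shape); P=np.stack([(u-K[0,2])/K[0,0]*d,(v-K[1,2])/K[1,1]*d,d],-1)
    return P@E[:3,:3].T+E[:3,3]
E
python3 - <<'E'
from h import *
print(ctrl.get_obs())
for n in('scene','top'):
    p,d=grab(n); save(n+'0',p); np.savez('pics/'+n+'0.npz',p=p,d=d)
    K,E=T(n); print(n,np.round(K,1).tolist(),np.round(E,3).tolist(),(d>0).mean())
E
```

```text
pics
{'t': 0.0, 'q': array([-1.28101233e+00,  5.33563632e-02,  1.61426276e+00,  3.26303347e-06,
        1.47601629e+00, -1.19002148e-01]), 'dq': array([ 0.00018889, -0.00153507, -0.00036121,  0.00043138, -0.00027551,
       -0.00020914]), 'effort': array([-1.39330554e-03, -3.93690240e+01, -3.70173025e+01, -1.85120784e-04,
        7.13565300e-03,  4.01274235e-06]), 'tool_pos': array([ 0.24825815, -0.57290991,  0.230082  ]), 'tool_rot': array([-3.07420525e+00, -6.37244527e-01,  2.68407447e-04]), 'contact_force': array([-0.16143146,  0.63189071, -0.16297182]), 'wrist_torque': array([ 0.0054349 , -0.04868158, -0.01465829]), 'grip_force': 0.0, 'opening': 0.0853319915927815}
scene [[526.6, 0.0, 266.5], [0.0, 526.6, 213.4], [0.0, 0.0, 1.0]] [[0.342, 0.678, -0.651, 1.398], [0.94, -0.248, 0.236, -0.312], [-0.001, -0.692, -0.722, 1.093], [0.0, 0.0, 0.0, 1.0]] 0.9956845238095238
top [[391.8, 0.0, 275.3], [0.0, 391.8, 210.6], [0.0, 0.0, 1.0]] [[0.005, -0.997, 0.08, 0.444], [-1.0, -0.004, 0.007, -0.02], [-0.006, -0.08, -0.997, 1.279], [0.0, 0.0, 0.0, 1.0]] 0.9960204081632653
```

View pics/scene0.png

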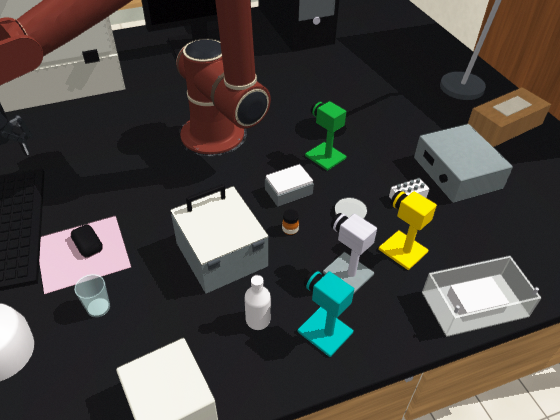

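View pics/top0.png

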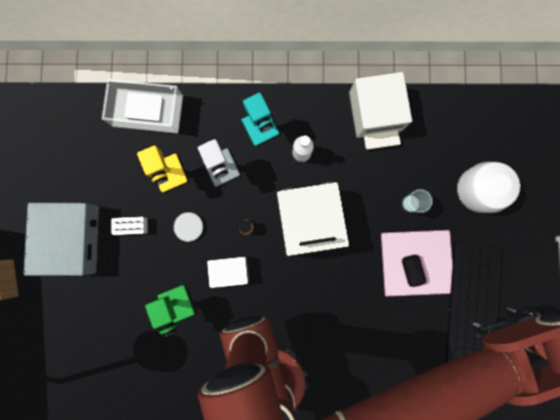

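Four camera-like things in the top view: green (168,310), turquoise (260,120), yellow (162,168) and bare grey aluminium (217,162). The grey one fits ("bare aluminium body"). The housing with its ivory flap is at (313,219), with the black bar at (318,241). Next I'll crop to confirm, then measure.

Run:
```python
from h import *
t=np.load('pics/top0.npz'); s=np.load('pics/scene0.npz')
a=cv2.resize(t['p'][125:260,185:355],None,fx=2.9,fy=2.9,interpolation=cv2.INTER_CUBIC)
b=cv2.resize(s['p'][190:300,300:400],(300,391),interpolation=cv2.INTER_CUBIC)
save('crop0',np.hstack([a,b]) if 0 else np.hstack([a[:391],b])) 
P=cloud('top',t['d'])
# flap: bright ivory, region
p=t['p'].astype(int); reg=np.zeros(p.shape[:2],bool); reg[170:265,265:360]=1
m=reg&(p.min(2)>150)&(P[...,2]>.09)
c=max(cv2.findContours(m.astype('uint8'),0,2)[0],key=cv2.contourArea)
print('rect',cv2.minAreaRect(c))
mm=np.zeros(m.shape,'uint8'); cv2.drawContours(mm,[c],-1,1,-1)
mi=cv2.erode(m.astype('uint8'),np.ones((5,5)))>0
Q=P[mi]; A=np.c_[Q[:,:2],np.ones(len(Q))]; co=np.linalg.lstsq(A,Q[:,2],rcond=None)[0]; print('plane',co, np.std(A@co-Q[:,2]),Q.mean(0))
Qf=P[m]; r=cv2.minAreaRect(Qf[:,:2].astype('float32')*1000); print('xy rect mm',r, cv2.boxPoints(r).round(1).tolist())
# bar
mb=(mm>0)|cv2.dilate(mm,np.ones((3,3))).astype(bool)
bar=reg&(P[...,2]>.145)&(p.max(2)<90)
B=P[bar]; print('bar',bar.sum(),np.median(B,0),B.min(0),B.max(0), cv2.minAreaRect(B[:,:2].astype('float32')*1000))
# camera
reg=np.zeros(p.shape[:2],bool); reg[130:195,190:245]=1
for lo,hi in((.17,.21),(.003,.03)):
    k=reg&(P[...,2]>lo)&(P[...,2]<hi)&((p.max(2)-p.min(2))<40)&(p.min(2)>60)
    C=P[k]; r=cv2.minAreaRect(C[:,:2].astype('float32')*1000); print('cam',k.sum(),np.median(C,0),r,cv2.boxPoints(r).round().tolist())
```

```text
rect ((312.4486389160156, 218.00814819335938), (64.82844543457031, 61.709197998046875), 81.02737426757812)
plane [-0.19596093  0.15189458  0.25031714] 0.06852907127391177 [ 0.5227908  -0.11906257  0.1297856 ]
xy rect mm ((515.07568359375, -110.97117614746094), (192.52523803710938, 201.3546600341797), 9.092283248901367) [[404.1000061035156, -26.799999237060547], [435.8999938964844, -225.60000610351562], [626.0, -195.1999969482422], [594.2000122070312, 3.700000047683716]]
bar 121 [ 0.44499528 -0.11591697  0.17853597] [ 0.43922654 -0.17787577  0.17355794] [ 0.45645212 -0.02035881  1.27878898] ((445.1690673828125, -99.52243041992188), (11.69985580444336, 157.90675354003906), 4.954268455505371)
cam 569 [0.68834796 0.16483615 0.18644723] ((680.454345703125, 163.0068817138672), (100.83707427978516, 55.646148681640625), 25.798725128173828) [[623.0, 166.0], [647.0, 116.0], [738.0, 160.0], [714.0, 210.0]]
cam 397 [0.67516916 0.14675964 0.01119624] ((712.404296875, 179.28945922851562), (152.0327606201172, 91.42488098144531), 27.165969848632812) [[624.0, 185.0], [666.0, 104.0], [801.0, 173.0], [759.0, 255.0]]
```

View pics/crop0.png

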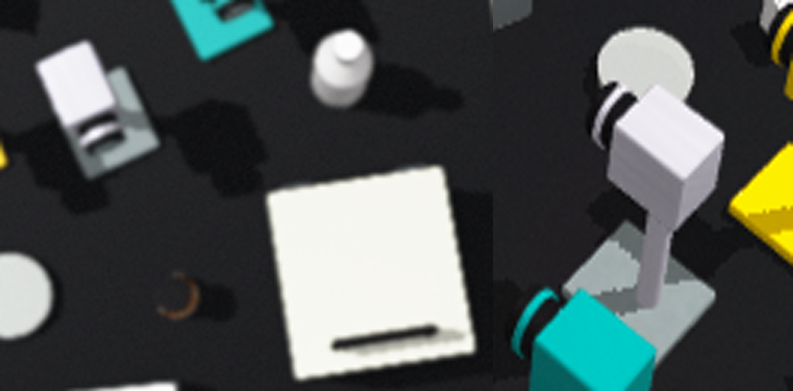

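The crop confirms it: the aluminium camera at top-view pixel (217,162) has a bare body and a lens that looks toward the robot. The flap is closed or nearly so, with its bar along the front edge. Next I'll refine the fits with bad depths filtered out.

Run:
```python
from h import *
def rect(C,lab):
    r=cv2.minAreaRect(C[:,:2].astype('float32')*1000); print(lab,len(C),r,cv2.boxPoints(r).round(1).tolist())
for n,fr,cr in (('top',(170,265,265,360),(130,195,190,245)),('scene',(180,295,165,275),(205,300,320,380))):
    t=np.load(f'pics/{n}0.npz'); P=cloud(n,t['d']); p=t['p'].astype(int); ok=(t['d']>0)
    def box(b): k=np.zeros(ok.shape,bool); k[b[0]:b[1],b[2]:b[3]]=1; return k&ok
    R0=box(fr); m=R0&(p.min(2)>150)&(P[...,2]>.09)&(P[...,2]<.16)
    mi=cv2.erode(m.astype('uint8'),np.ones((5,5)))>0
    Q=P[mi]; 
    for _ in range(3):
        A=np.c_[Q[:,:2],np.ones(len(Q))]; co=np.linalg.lstsq(A,Q[:,2],rcond=None)[0]; e=A@co-Q[:,2]; Q=Q[abs(e)<.006]
    print(n,'plane',co.round(4),e.std(),Q[:,2].min(),Q[:,2].max())
    m&=abs(P[...,0]*co[0]+P[...,1]*co[1]+co[2]-P[...,2])<.01
    rect(P[m],'flap')
    b=R0&(P[...,2]>.155)&(P[...,2]<.22); B=P[b]; rect(B,'bar'); print(np.median(B,0),B[:,2].max())
    k=box(cr)&((p.max(2)-p.min(2))<40)
    C=P[k]; 
    for lo,hi in((.18,.2),(.11,.2)):
        rect(C[(C[:,2]>lo)&(C[:,2]<hi)],f'cam{lo}')
    top=P[k&(p.min(2)>120)]; top=top[(top[:,2]>.18)&(top[:,2]<.2)]; rect(top,'body top'); print(np.median(top[:,2]))
```

```text
top plane [-0.0596 -0.0102  0.1555] 0.0021448555442495107 0.11528271250820832 0.13647064795994446
flap 3728 ((516.7442626953125, -121.54752349853516), (192.5004119873047, 180.0254669189453), 9.125864028930664) [[407.3999938964844, -47.900001525878906], [436.0, -225.6999969482422], [626.0999755859375, -195.1999969482422], [597.5, -17.399999618530273]]
bar 158 ((449.0279846191406, -131.85546875), (11.912660598754883, 104.91091918945312), 9.125630378723145) [[434.79998779296875, -81.0], [451.5, -184.60000610351562], [463.20001220703125, -182.6999969482422], [446.6000061035156, -79.0999984741211]]
[ 0.44795214 -0.13035688  0.17727817] 0.18335706625588188
cam0.18 508 ((680.7623291015625, 163.22149658203125), (100.04249572753906, 55.589229583740234), 25.37765121459961) [[623.7000122070312, 166.89999389648438], [647.5, 116.69999694824219], [737.9000244140625, 159.5], [714.0, 209.8000030517578]]
cam0.11 702 ((679.8042602539062, 162.63333129882812), (102.27787017822266, 55.830787658691406), 25.37765121459961) [[621.5999755859375, 165.89999389648438], [645.5999755859375, 115.5], [738.0, 159.30
[... 1052 characters left out ...]
12841797) [[624.2000122070312, 166.3000030517578], [716.0999755859375, -10.100000381469727], [804.5, 36.0], [712.5999755859375, 212.39999389648438]]
cam0.11 1236 ((708.9889526367188, 101.07410430908203), (101.65404510498047, 199.17562866210938), 24.393476486206055) [[621.5999755859375, 170.8000030517578], [703.7999877929688, -10.600000381469727], [796.4000244140625, 31.399999618530273], [714.0999755859375, 212.8000030517578]]
body top 574 ((685.044677734375, 165.23947143554688), (92.5631103515625, 57.863956451416016), 27.715784072875977) [[630.5999755859375, 169.3000030517578], [657.5, 118.0999984741211], [739.5, 161.1999969482422], [712.5999755859375, 212.39999389648438]]
0.1879508947829276
```

```bash
cat >> h.py <<'E'
def to(x,y,z,yh=None):
    """print shift (mm) in tool axes to target TCP (m), and roll (rad) to bring tool-y heading to yh (deg)"""
    o=ctrl.get_obs(); Rm=R.from_rotvec(o['tool_rot']).as_matrix(); h=np.degrees(np.arctan2(Rm[1,1],Rm[0,1]))
    print('t',round(o['t'],2),'pos',o['tool_pos'].round(4),'yhead',h.round(2),'down',Rm[:,2].round(4),'F',o['contact_force'].round(1),'open',o['opening'].round(4),o['grip_force'].round(1),'q6',o['q'][5].round(2))
    print('shift mm',(1000*Rm.T@(np.array([x,y,z])-o['tool_pos'])).round(1), 'roll',None if yh is None else -np.radians((yh-h+180)%360-180).round(4))
E
python3 -m handwheel '[{"roll":-0.12},{"roll":-0.12},{"roll":-0.12},{"roll":-0.12},{"roll":-0.12},{"roll":-0.12},{"roll":-0.12},{"roll":-0.12},{"roll":-0.12},{"roll":-0.12},{"roll":-0.12},{}]' 40
python3 -c "
from h import *
to(.450,-.1315,.231,9.13)"
```

```text
$[0]: bad value
Traceback (most recent call last):
  File "h.py", line 19, in to
    print('t',round(o['t'],2),'pos',o['tool_pos'].round(4),'yhead',h.round(2),'down',Rm[:,2].round(4),'F',o['contact_force'].round(1),'open',o['opening'].round(4),o['grip_force'].round(1),'q6',o['q'][5].round(2))
                                                                                                                                             ^^^^^^^^^^^^^^^^^^
AttributeError: 'float' object has no attribute 'round'
```

```bash
sed -i "s/o\['opening'\].round(4),o\['grip_force'\].round(1)/round(o['opening'],4),round(o['grip_force'],1)/" h.py
python3 -m handwheel '[{"tx":0,"ty":0,"tz":0,"roll":-0.12},{"tx":0,"ty":0,"tz":0,"roll":-0.12},{"tx":0,"ty":0,"tz":0,"roll":-0.12},{"tx":0,"ty":0,"tz":0,"roll":-0.12},{"tx":0,"ty":0,"tz":0,"roll":-0.12},{"tx":0,"ty":0,"tz":0,"roll":-0.12},{"tx":0,"ty":0,"tz":0,"roll":-0.12},{"tx":0,"ty":0,"tz":0,"roll":-0.12},{"tx":0,"ty":0,"tz":0,"roll":-0.12},{"tx":0,"ty":0,"tz":0,"roll":-0.12},{"tx":0,"ty":0,"tz":0,"roll":-0.12}]' 40
python3 -c "
from h import *
to(.450,-.1315,.231,9.13)"
```

```text
t: 1.02
tool_pos: [0.2483, -0.5731, 0.2305]
tool_rot: [-2.031, -2.395, -0.001]
contact_force: [-0.1, -0.5, -0.4]
opening: 0.0399
grip_force: 0.0
t 1.02 pos [ 0.2483 -0.5731  0.2305] yhead 9.39 down [-4.0e-04  1.3e-03 -1.0e+00] F [-0.1 -0.5 -0.4] open 0.0399 0.0 q6 -1.44
shift mm [402.8 271.   -0. ] roll 0.0045
```

```bash
python3 -m handwheel '[{"tx":33,"ty":22,"tz":0,"roll":0},{"tx":33,"ty":22,"tz":0,"roll":0},{"tx":33,"ty":22,"tz":0,"roll":0},{"tx":33,"ty":22,"tz":0,"roll":0},{"tx":33,"ty":22,"tz":0,"roll":0},{"tx":33,"ty":22,"tz":0,"roll":0},{"tx":33,"ty":22,"tz":0,"roll":0},{"tx":33,"ty":22,"tz":0,"roll":0},{"tx":33,"ty":22,"tz":0,"roll":0},{"tx":33,"ty":22,"tz":0,"roll":0},{"tx":33,"ty":22,"tz":0,"roll":0},{"tx":33,"ty":22,"tz":0,"roll":0.004}]'
python3 - <<'E'
from h import *
ctrl.get_obs(); Tm=T('wrist'); p,d=grab('wrist'); to(.450,-.1315,.154,9.13); save('w1',p)
P=cloud('wrist',d,Tm); b=(d>0)&(P[...,2]>.157)&(P[...,2]<.19)&(p.max(2)<110)
B=P[b]; k=(abs(B[:,0]-.45)<.06)&(abs(B[:,1]+.13)<.12); B=B[k]
print(len(B)); 
if len(B)>10: print(cv2.minAreaRect(B[:,:2].astype('float32')*1000),B.mean(0),B[:,2].max())
E
```

```text
t: 2.02
tool_pos: [0.447, -0.1389, 0.231]
tool_rot: [2.044, 2.385, -0.0]
contact_force: [0.2, -0.7, 0.4]
opening: 0.0398
grip_force: 0.0
t 2.07 pos [ 0.4491 -0.133   0.231 ] yhead 9.19 down [ 0.0018  0.0053 -1.    ] F [-0.1  4.5  0.5] open 0.04 0.0 q6 -0.61
shift mm [ 1.   0.9 77. ] roll 0.001
2920
((447.63275146484375, -130.61598205566406), (11.41695785522461, 103.95223999023438), 9.407557487487793) [ 0.44710325 -0.12597084  0.17726454] 0.1807676817457649
```

View pics/w1.png

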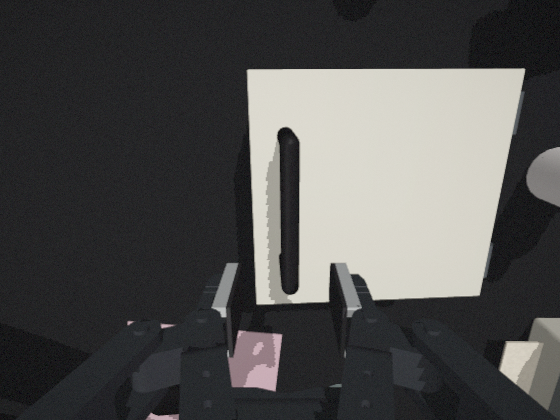

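The wrist view shows the bar at columns 280–300, rows 130–290, running between the open fingers. I'll go down and grip it.

```bash
python3 -m handwheel '[{"tx":1,"ty":-0.5,"tz":20,"roll":0},{"tx":0,"ty":0,"tz":25,"roll":0},{"tx":0,"ty":0,"tz":20,"roll":0},{"tx":0,"ty":0,"tz":12,"roll":0},{"tx":0,"ty":0,"tz":0,"roll":0}]' 
python3 -m handwheel '[{"tx":0,"ty":0,"tz":0,"roll":0},{"tx":0,"ty":0,"tz":0,"roll":0},{"tx":0,"ty":0,"tz":0,"roll":0},{"tx":0,"ty":0,"tz":0,"roll":0},{"tx":0,"ty":0,"tz":0,"roll":0},{"tx":0,"ty":0,"tz":0,"roll":0}]' 0 40
python3 - <<'E'
from h import *
to(.4485,-.1315,.154,9.13)
# arc table in (ty=toward hinge, tz=down) mm increments from theta0=.06
a=np.arctan2(48,165); r=np.hypot(48,165)
th=np.linspace(.06,1.52,25); f=-r*np.cos(a+th); z=r*np.sin(a+th)
print(np.c_[th[1:],np.diff(f),-np.diff(z)].round(1).tolist())
E
```

```text
t: 2.48
tool_pos: [0.444, -0.1391, 0.1506]
tool_rot: [-2.04, -2.381, 0.003]
contact_force: [0.2, 0.8, -1.1]
opening: 0.0396
grip_force: 0.0
t: 2.98
tool_pos: [0.4494, -0.1401, 0.1561]
tool_rot: [2.039, 2.38, 0.009]
contact_force: [11.1, 1.1, -7.0]
opening: 0.0104
grip_force: 38.9
t 2.98 pos [ 0.4494 -0.1401  0.1561] yhead 8.82 down [ 9.5e-03 -5.0e-04 -1.0e+00] F [11.1  1.1 -7. ] open 0.0104 38.9 q6 -0.62
shift mm [8.7 0.4 2.1] roll -0.0054
[[0.1, 3.8, -9.7], [0.2, 4.4, -9.5], [0.2, 5.0, -9.2], [0.3, 5.5, -8.9], [0.4, 6.0, -8.5], [0.4, 6.6, -8.1], [0.5, 7.0, -7.7], [0.5, 7.5, -7.3], [0.6, 7.9, -6.8], [0.7, 8.3, -6.3], [0.7, 8.7, -5.8], [0.8, 9.0, -5.3], [0.9, 9.3, -4.7], [0.9, 9.6, -4.1], [1.0, 9.8, -3.5], [1.0, 10.0, -2.9], [1.1, 10.2, -2.3], [1.2, 10.3, -1.7], [1.2, 10.4, -1.1], [1.3, 10.4, -0.4], [1.3, 10.5, 0.2], [1.4, 10.4, 0.8], [1.5, 10.3, 1.5], [1.5, 10.2, 2.1]]
```

```bash
python3 -m handwheel '[{"tx":0,"ty":7,"tz":-9.5,"roll":0},{"tx":0,"ty":6.5,"tz":-9.5,"roll":0},{"tx":0,"ty":5,"tz":-9.2,"roll":0},{"tx":0,"ty":5.5,"tz":-8.9,"roll":0},{"tx":0,"ty":6,"tz":-8.5,"roll":0},{"tx":0,"ty":6.6,"tz":-8.1,"roll":0},{"tx":0,"ty":7,"tz":-7.7,"roll":0},{"tx":0,"ty":7.5,"tz":-7.3,"roll":0},{"tx":0,"ty":0,"tz":0,"roll":0}]'
python3 - <<'E'
from h import *
to(.450,-.1315,.154,9.13)
a=np.arctan2(48,165); r=np.hypot(48,165); u=np.array([.9873,.1587]); H=np.array([.6118,-.1063])
p=ctrl.get_obs()['tool_pos']; f=(p[:2]-H)@u*1000; z=(p[2]+.019-.115)*1000
print('f,z',f,z,'r',np.hypot(f,z),'theta',np.arctan2(z,-f)-a)
E
```

```text
t: 3.73
tool_pos: [0.4957, -0.1327, 0.2282]
tool_rot: [-2.043, -2.384, 0.006]
contact_force: [-14.6, 2.1, 14.1]
opening: 0.0104
grip_force: 40.1
t 3.73 pos [ 0.4957 -0.1327  0.2282] yhead 8.82 down [-0.0044 -0.0015 -1.    ] F [-14.6   2.1  14.1] open 0.0104 40.1 q6 -0.56
shift mm [  8.3 -44.6  74.4] roll -0.0054
f,z -118.81158352111632 132.22321155858535 r 177.76155392452446 theta 0.5556770096998928
```

```bash
python3 -m handwheel '[{"tx":0,"ty":5.5,"tz":-9,"roll":0},{"tx":0,"ty":6.5,"tz":-7.3,"roll":0},{"tx":0,"ty":8.7,"tz":-5.8,"roll":0},{"tx":0,"ty":9,"tz":-5.3,"roll":0},{"tx":0,"ty":9.3,"tz":-4.7,"roll":0},{"tx":0,"ty":9.6,"tz":-4.1,"roll":0},{"tx":0,"ty":9.8,"tz":-3.5,"roll":0},{"tx":0,"ty":10,"tz":-2.9,"roll":0},{"tx":0,"ty":0,"tz":0,"roll":0}]'
cat >> h.py <<'E'
def flap():
    a=np.arctan2(48,165); u=np.array([.9873,.1587]); H=np.array([.6118,-.1063])
    p=ctrl.get_obs()['tool_pos']; f=(p[:2]-H)@u*1000; z=(p[2]+.019-.115)*1000
    print('f,z',f,z,'r',np.hypot(f,z),'theta',np.arctan2(z,-f)-a)
E
python3 -c "
from h import *
flap()"
```

```text
t: 4.48
tool_pos: [0.5668, -0.1212, 0.2697]
tool_rot: [2.041, 2.384, 0.004]
contact_force: [-2.8, 1.8, 5.7]
opening: 0.01
grip_force: 40.2
f,z -46.80935438197324 173.70139916318627 r 179.89800368238033 theta 1.024471820811127
```

```bash
python3 -m handwheel '[{"tx":0,"ty":10.5,"tz":-2.5,"roll":0},{"tx":0,"ty":10.5,"tz":-1.8,"roll":0},{"tx":0,"ty":10.6,"tz":-1.2,"roll":0},{"tx":0,"ty":10.6,"tz":-0.5,"roll":0},{"tx":0,"ty":10.6,"tz":0.2,"roll":0},{"tx":0,"ty":10.6,"tz":0.8,"roll":0},{"tx":0,"ty":10.5,"tz":1.5,"roll":0},{"tx":0,"ty":10.4,"tz":2.1,"roll":0},{"tx":0,"ty":7,"tz":2,"roll":0},{"tx":0,"ty":0,"tz":0,"roll":0}]'
python3 - <<'E'
from h import *
flap(); p,d=grab('scene'); save('s2',p)
E
```

```text
t: 5.32
tool_pos: [0.6575, -0.1067, 0.2666]
tool_rot: [2.04, 2.384, 0.006]
contact_force: [2.6, 2.1, 4.0]
opening: 0.0103
grip_force: 42.3
f,z 45.054008407130986 170.5842810560943 r 176.43372868296586 theta 1.5459199347659345
```

View pics/s2.png

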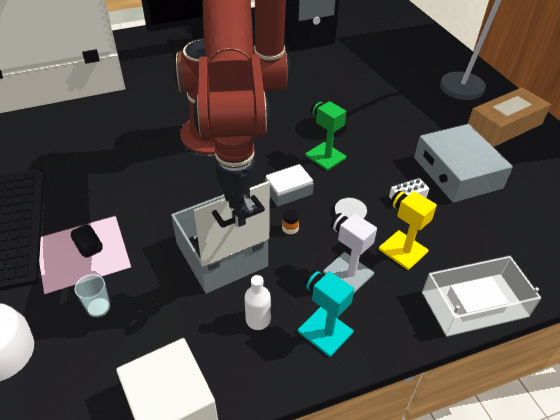

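The flap stands upright (about 1.55 rad), with the gripper on its bar at (240,210). I'll release with a small opening, rise, and back off to look into the housing.

```bash
python3 -m handwheel '[{"tx":0,"ty":0,"tz":0,"roll":0},{"tx":0,"ty":0,"tz":0,"roll":0},{"tx":0,"ty":0,"tz":0,"roll":0},{"tx":0,"ty":0,"tz":-10,"roll":0},{"tx":0,"ty":0,"tz":-20,"roll":0},{"tx":0,"ty":0,"tz":-25,"roll":0},{"tx":0,"ty":0,"tz":-25,"roll":0},{"tx":0,"ty":0,"tz":-25,"roll":0},{"tx":0,"ty":0,"tz":0,"roll":0}]' 28
python3 -m handwheel '[{"tx":0,"ty":-20,"tz":0,"roll":0},{"tx":0,"ty":-30,"tz":0,"roll":0},{"tx":0,"ty":-30,"tz":0,"roll":0},{"tx":0,"ty":-30,"tz":0,"roll":0},{"tx":0,"ty":-30,"tz":0,"roll":0},{"tx":0,"ty":-30,"tz":0,"roll":0},{"tx":0,"ty":-20,"tz":0,"roll":0},{"tx":0,"ty":0,"tz":0,"roll":0},{"tx":0,"ty":0,"tz":0,"roll":0}]'
python3 - <<'E'
from h import *
H=np.array([.6118,-.1063]); u=np.array([.9873,.1587]); C=H-.095*u; print('housing centre',C,'slots',C-.026*u,C+.026*u)
ctrl.get_obs(); Tm=T('wrist'); p,d=grab('wrist'); to(*C,.2,9.13); q,e=grab('top')
np.savez('pics/w3.npz',p=p,d=d,K=Tm[0],E=Tm[1])
save('w3',np.hstack([p[:, :560], cv2.resize(q[150:290,240:320],(240,420),interpolation=cv2.INTER_CUBIC)]))
E
```

```text
t: 6.12
tool_pos: [0.656, -0.1084, 0.3781]
tool_rot: [2.038, 2.377, 0.007]
contact_force: [0.1, 1.0, 1.8]
opening: 0.0279
grip_force: 0.0
t: 6.87
tool_pos: [0.4662, -0.137, 0.3704]
tool_rot: [2.045, 2.383, 0.001]
contact_force: [0.1, -0.3, 0.7]
opening: 0.0279
grip_force: 0.0
housing centre [ 0.5180065 -0.1213765] slots [ 0.4923367 -0.1255027] [ 0.5436763 -0.1172503]
t 6.92 pos [ 0.4667 -0.1369  0.3701] yhead 8.79 down [ 9.e-04 -2.e-04 -1.e+00] F [-0.6 -0.   0.1] open 0.0282 0.0 q6 -0.59
shift mm [  7.6  52.9 170.2] roll -0.006
```

View pics/w3.png

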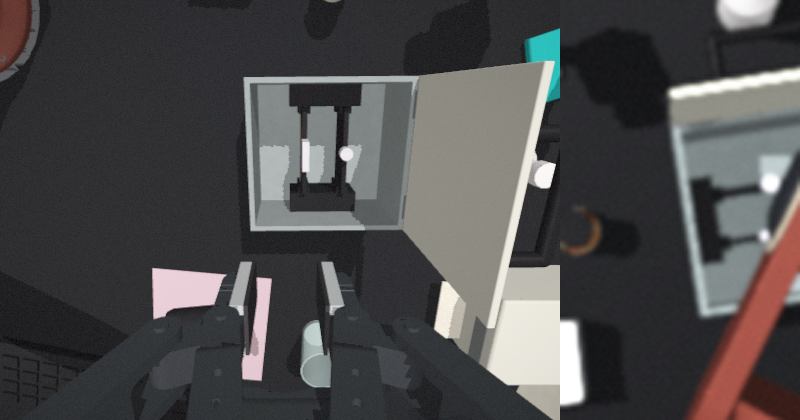

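The filter plate's flat tab is in the front slot at wrist pixel (305,155). The round knob of the blank is at (346,154) in the rear slot. I'll measure both.

Run:
```python
from h import *
f=np.load('pics/w3.npz'); p,d=f['p'].astype(int),f['d']; P=cloud('wrist',d,(f['K'],f['E']))
K,E=f['K'],f['E']
m=((p.min(2)>190)).astype('uint8'); m[:,:285]=0;m[:,365:]=0;m[:125]=0;m[185:]=0
for c in cv2.findContours(m,0,2)[0]:
    if cv2.contourArea(c)<15: continue
    k=np.zeros_like(m); cv2.drawContours(k,[c],-1,1,-1); Q=P[(k>0)&(d>0)]
    r=cv2.minAreaRect(c); z=.102 if r[0][0]<325 else .086
    pts=[]
    for (U,V) in list(cv2.boxPoints(r))+[r[0]]:
        ray=E[:3,:3]@[(U-K[0,2])/K[0,0],(V-K[1,2])/K[1,1],1]; pts.append((E[:3,3]+ray*(z-E[2,3])/ray[2]).round(4)[:2].tolist())
    print(r,'z',np.percentile(Q[:,2],[5,50,95]).round(4),'xyz',np.median(Q,0).round(4),'ray',pts)
    t=Q[Q[:,2]>np.percentile(Q[:,2],95)-.006]; print('  top pts',len(t),t.mean(0).round(4),cv2.minAreaRect(t[:,:2].astype('float32')*1000))
```

```text
((346.7500305175781, 153.75001525878906), (12.020814895629883, 12.727920532226562), 45.0) z [0.0837 0.0857 0.0871] xyz [ 0.5402 -0.1166  0.0857] ray [[0.5296, -0.1183], [0.5384, -0.1056], [0.5511, -0.1143], [0.5423, -0.1271], [0.5403, -0.1163]]
  top pts 136 [ 0.5401 -0.1165  0.0857] ((540.4532470703125, -116.44343566894531), (15.5140962600708, 15.52713394165039), 79.42509460449219)
((305.5, 156.5), (29.0, 7.0), 90.0) z [0.0881 0.1016 0.1031] xyz [ 0.4887 -0.1248  0.1016] ray [[0.4816, -0.1084], [0.4898, -0.1071], [0.4959, -0.1417], [0.4875, -0.143], [0.4887, -0.1248]]
  top pts 202 [ 0.4891 -0.1243  0.1018] ((489.3318786621094, -124.98794555664062), (7.412332534790039, 35.60234832763672), 9.670353889465332)
```

```bash
python3 -m handwheel '[{"tx":4.3,"ty":12.2,"tz":0,"roll":-0.0107},{"tx":4.3,"ty":12.2,"tz":20,"roll":0},{"tx":0,"ty":0,"tz":40,"roll":0},{"tx":0,"ty":0,"tz":40,"roll":0},{"tx":0,"ty":0,"tz":40,"roll":0},{"tx":0,"ty":0,"tz":30,"roll":0},{"tx":0,"ty":0,"tz":10,"roll":0},{"tx":0,"ty":0,"tz":0,"roll":0},{"tx":0,"ty":0,"tz":0,"roll":0},{"tx":0,"ty":0,"tz":0,"roll":0}]'
python3 -c "
from h import *
to(.4895,-.1247,.070,9.4)"
```

```text
t: 7.8
tool_pos: [0.4914, -0.1249, 0.1929]
tool_rot: [2.028, 2.394, 0.002]
contact_force: [1.8, -0.3, 0.2]
opening: 0.0281
grip_force: 0.0
t 7.8 pos [ 0.4914 -0.1249  0.1929] yhead 9.46 down [ 0.0041 -0.0016 -1.    ] F [ 1.8 -0.3  0.2] open 0.0281 0.0 q6 -0.56
shift mm [  0.8  -2.3 122.9] roll 0.0011
```

```bash
python3 -m handwheel '[{"tx":0.5,"ty":-1.8,"tz":20,"roll":0},{"tx":0,"ty":0,"tz":30,"roll":0},{"tx":0,"ty":0,"tz":30,"roll":0},{"tx":0,"ty":0,"tz":20,"roll":0},{"tx":0,"ty":0,"tz":15,"roll":0},{"tx":0,"ty":0,"tz":8,"roll":0},{"tx":0,"ty":0,"tz":0,"roll":0},{"tx":0,"ty":0,"tz":0,"roll":0},{"tx":0,"ty":0,"tz":0,"roll":0}]'
python3 -c "
from h import *
to(.4895,-.1247,.070,9.4)"
```

```text
t: 8.55
tool_pos: [0.4894, -0.1249, 0.0694]
tool_rot: [2.029, 2.394, 0.002]
contact_force: [-0.8, -0.5, 0.1]
opening: 0.0278
grip_force: 0.0
t 8.55 pos [ 0.4894 -0.1249  0.0694] yhead 9.44 down [ 0.0038 -0.0015 -1.    ] F [-0.8 -0.5  0.1] open 0.0278 0.0 q6 -0.56
shift mm [ 0.2  0.2 -0.6] roll 0.0006
```

```bash
python3 -m handwheel '[{"tx":0,"ty":0,"tz":0,"roll":0},{"tx":0,"ty":0,"tz":0,"roll":0},{"tx":0,"ty":0,"tz":0,"roll":0},{"tx":0,"ty":0,"tz":0,"roll":0},{"tx":0,"ty":0,"tz":0,"roll":0},{"tx":0,"ty":0,"tz":0,"roll":0}]' 0 50
python3 -m handwheel '[{"tx":0,"ty":0,"tz":-5,"roll":0},{"tx":0,"ty":0,"tz":-8,"roll":0},{"tx":0,"ty":0,"tz":-10,"roll":0},{"tx":0,"ty":0,"tz":-10,"roll":0},{"tx":0,"ty":0,"tz":-10,"roll":0},{"tx":0,"ty":0,"tz":0,"roll":0}]'
python3 -c "
from h import *
to(.4895,-.1247,.070,9.4)"
```

```text
t: 9.05
tool_pos: [0.4888, -0.1247, 0.0688]
tool_rot: [2.029, 2.395, 0.001]
contact_force: [-0.8, 0.0, 6.0]
opening: 0.0073
grip_force: 49.8
t: 9.55
tool_pos: [0.4893, -0.1249, 0.1133]
tool_rot: [2.028, 2.393, 0.002]
contact_force: [0.9, -0.3, -1.6]
opening: 0.0072
grip_force: 48.8
t 9.55 pos [ 0.4893 -0.1249  0.1133] yhead 9.44 down [ 0.0046 -0.002  -1.    ] F [ 0.9 -0.3 -1.6] open 0.0072 48.8 q6 -0.56
shift mm [ 0.3  0.1 43.3] roll 0.0007
```

The plate is coming up cleanly. I'll raise it clear of the rim and refine the camera yaw and lens from the first images.

```bash
python3 -m handwheel '[{"tx":0,"ty":0,"tz":-12,"roll":0},{"tx":0,"ty":0,"tz":-20,"roll":0},{"tx":0,"ty":0,"tz":-25,"roll":0},{"tx":0,"ty":0,"tz":-25,"roll":0},{"tx":0,"ty":0,"tz":-20,"roll":0},{"tx":0,"ty":0,"tz":-5,"roll":0},{"tx":0,"ty":0,"tz":0,"roll":0}]'
python3 - <<'E'
from h import *
for n,cr in (('top',(130,195,190,245)),('scene',(190,300,310,385))):
    t=np.load(f'pics/{n}0.npz'); P=cloud(n,t['d']); p=t['p'].astype(int); d=t['d']
    k=np.zeros(d.shape,bool); k[cr[0]:cr[1],cr[2]:cr[3]]=1
    # keep pixels away from depth jumps
    g=cv2.dilate(d,np.ones((3,3)))-cv2.erode(d,np.ones((3,3)))
    k&=(d>.1)&((p.max(2)-p.min(2))<45)&(P[...,0]>.58)&(P[...,0]<.83)&(P[...,1]>.06)&(P[...,1]<.27)
    kk=k&(g<.012)
    for lab,lo,hi in(('top',.181,.195),('body',.12,.181),('foot',.003,.02)):
        m=((kk if lab!='x' else k)&(P[...,2]>lo)&(P[...,2]<hi)&(p.min(2)>(45 if lab=='foot' else 0))).astype('uint8')
        cc,L,s,_=cv2.connectedComponentsWithStats(m); 
        if cc<2: continue
        m=L==1+s[1:,4].argmax(); Q=P[m]
        r=cv2.minAreaRect(Q[:,:2].astype('float32')*1000)
        print(n,lab,m.sum(),np.round(r[0],1),np.round(r[1],1),round(r[2],2),cv2.boxPoints(r).round(1).tolist(),np.median(Q[:,2]).round(4))
        if lab=='body':
            c,sn=np.cos(np.radians(26)),np.sin(np.radians(26)); X=Q[:,0]*c+Q[:,1]*sn; Y=-Q[:,0]*sn+Q[:,1]*c
            print('  X',np.percentile(X,[0,5,50,95,100]).round(4),'Y',np.percentile(Y,[0,5,50,95,100]).round(4))
E
```

```text
t: 10.13
tool_pos: [0.4886, -0.1246, 0.2193]
tool_rot: [2.029, 2.394, 0.002]
contact_force: [0.8, -1.0, -2.0]
opening: 0.0073
grip_force: 49.2
top top 380 [692.8 168.9] [65.5 48.1] 26.9 [[652.7000122070312, 175.5], [674.5, 132.60000610351562], [732.9000244140625, 162.1999969482422], [711.0999755859375, 205.1999969482422]] 0.187
top body 88 [650.7 148.2] [29.2 33.9] 12.05 [[632.9000244140625, 161.8000030517578], [640.0, 128.60000610351562], [668.5, 134.6999969482422], [661.5, 167.89999389648438]] 0.1773
  X [0.6345 0.6365 0.6513 0.6623 0.6645] Y [-0.1686 -0.1663 -0.1542 -0.1373 -0.134 ]
top foot 202 [689.  166.9] [91.8 81.2] 25.64 [[630.0999755859375, 183.6999969482422], [665.2000122070312, 110.4000015258789], [748.0, 150.1999969482422], [712.9000244140625, 223.39999389648438]] 0.0114
scene top 447 [696.3 169.1] [65.5 54.4] 27.18 [[654.7999877929688, 178.39999389648438], [679.5999755859375, 130.0], [737.7999877929688, 159.89999389648438], [713.0, 208.3000030517578]] 0.188
scene body 142 [706.1 147.1] [65.1  6.9] 24.94 [[675.0999755859375, 136.5], [678.0, 130.3000030517578], [737.0, 157.6999969482422], [734.0999755859375, 164.0]] 0.1596
  X [0.6666 0.6703 0.6964 0.7251 0.7317] Y [-0.1811 -0.1799 -0.1775 -0.1752 -0.174 ]
scene foot 473 [689.9 170.7] [95.4 78. ] 26.79 [[629.7999877929688, 184.0], [664.9000244140625, 114.4000015258789], [750.0999755859375, 157.39999389648438], [714.9000244140625, 227.0]] 0.0123
```

```bash
python3 -m handwheel '[{"tx":0,"ty":0,"tz":-5,"roll":-0.05},{"tx":0,"ty":0,"tz":0,"roll":-0.08},{"tx":0,"ty":0,"tz":0,"roll":-0.08},{"tx":0,"ty":0,"tz":0,"roll":-0.06},{"tx":0,"ty":0,"tz":0,"roll":-0.024},{"tx":0,"ty":0,"tz":0,"roll":0},{"tx":0,"ty":0,"tz":0,"roll":0}]'
python3 -c "
from h import *
to(.5555,.1016,.190,26.3)"
```

```text
t: 10.72
tool_pos: [0.487, -0.124, 0.2207]
tool_rot: [-1.659, -2.665, 0.001]
contact_force: [-0.8, -0.8, -1.5]
opening: 0.0074
grip_force: 49.1
t 10.72 pos [ 0.487  -0.124   0.2207] yhead 26.21 down [-2.e-03  9.e-04 -1.e+00] F [-0.8 -0.8 -1.5] open 0.0074 49.1 q6 -0.85
shift mm [172.1 161.1  30.7] roll -0.0015
```

```bash
python3 -m handwheel '[{"tx":10,"ty":5,"tz":0,"roll":0},{"tx":20,"ty":10,"tz":0,"roll":0},{"tx":20,"ty":15,"tz":0,"roll":0},{"tx":20,"ty":15,"tz":0,"roll":0},{"tx":20,"ty":15,"tz":0,"roll":0},{"tx":20,"ty":15,"tz":0,"roll":0},{"tx":20,"ty":15,"tz":0,"roll":0},{"tx":20,"ty":15,"tz":5,"roll":0},{"tx":15,"ty":15,"tz":10,"roll":0},{"tx":7,"ty":15,"tz":10,"roll":0},{"tx":0,"ty":10,"tz":5,"roll":0}]'
python3 -m handwheel '[{"tx":0,"ty":6,"tz":0,"roll":0},{"tx":0,"ty":0,"tz":0,"roll":0},{"tx":0,"ty":0,"tz":0,"roll":0},{"tx":0,"ty":0,"tz":0,"roll":0},{"tx":0,"ty":0,"tz":0,"roll":0}]'
python3 - <<'E'
from h import *
to(.5555,.1016,.190,26.3)
p,d=grab('wrist'); q,e=grab('top'); s,g=grab('scene'); np.savez('pics/f.npz',p=p,d=d,q=q,e=e,s=s,g=g)
save('f',np.hstack([cv2.resize(s[150:300,160:400],(480,300)),np.vstack([cv2.resize(q[120:270,160:360],(320,240)),np.zeros((60,320,3),'uint8')])]))
E
```

```text
t: 11.63
tool_pos: [0.5407, 0.0971, 0.1905]
tool_rot: [-1.654, -2.668, 0.0]
contact_force: [-0.1, -1.3, -2.3]
opening: 0.0075
grip_force: 49.0
t: 12.05
tool_pos: [0.5468, 0.0965, 0.1927]
tool_rot: [1.659, 2.667, 0.001]
contact_force: [0.1, 0.1, -1.5]
opening: 0.0073
grip_force: 49.1
t 12.05 pos [0.5468 0.0965 0.1927] yhead 26.23 down [ 9.e-04  0.e+00 -1.e+00] F [ 0.1  0.1 -1.5] open 0.0073 49.1 q6 -0.42
shift mm [ 0.8 10.   2.7] roll -0.0012
```

View pics/f.png

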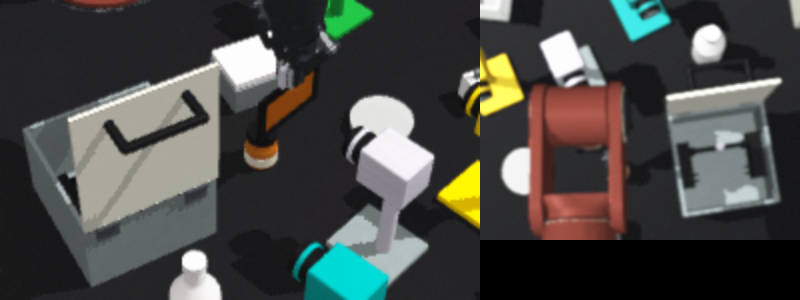

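The scene view shows the amber glass held in front of the aluminium camera's lens, with the flap open. I'll make the last 10 mm move, then measure the glass and plate normal.

```bash
python3 -m handwheel '[{"tx":1,"ty":4,"tz":1,"roll":0},{"tx":0,"ty":4,"tz":1.5,"roll":0},{"tx":0,"ty":2,"tz":0,"roll":0},{"tx":0,"ty":0,"tz":0,"roll":0},{"tx":0,"ty":0,"tz":0,"roll":0},{"tx":0,"ty":0,"tz":0,"roll":0}]'
python3 - <<'E'
from h import *
to(.5555,.1016,.190,26.3)
s,g=grab('scene'); K,E=T('scene'); P=cloud('scene',g); hsv=cv2.cvtColor(s,cv2.COLOR_RGB2HSV)
v,u=np.indices(g.shape)
m=(hsv[...,1]>150)&(hsv[...,0]<20)&(hsv[...,2]>60)&(g>0)&(P[...,2]>.115)&(P[...,2]<.22)&(P[...,1]>.02)&(P[...,1]<.2)&(P[...,0]>.45)
n,L,st,_=cv2.connectedComponentsWithStats(m.astype('uint8')); m=L==1+st[1:,4].argmax()
Q=P[m]; mi=cv2.erode(m.astype('uint8'),np.ones((3,3)))>0; Qi=P[mi]; c=Qi.mean(0); N=np.linalg.svd(Qi-c,full_matrices=False)[2][2]; N*=np.sign(N[0])
print('glass px',m.sum(),'mid',c.round(4),'minmax',np.percentile(Q,[1,99],axis=0).round(4).tolist(),'normal head',np.degrees(np.arctan2(N[1],N[0])),'tilt',N[2])
C,S=np.cos(np.radians(26.3)),np.sin(np.radians(26.3))
Yq=-Q[:,0]*S+Q[:,1]*C; print('Y range',Yq.min(),Yq.max(),'X',np.median(Q[:,0]*C+Q[:,1]*S))
# dark/white lens parts in scene
k=(g>0)&(P[...,2]>.125)&(P[...,2]<.187)&(u>325)&(u<372)&(v>200)&(v<250)
X=P[...,0]*C+P[...,1]*S; Y=-P[...,0]*S+P[...,1]*C; k&=(X>.615)&(X<.66)&(abs(Y+.155)<.03)
W=np.c_[X[k],Y[k],P[...,2][k]]; print(len(W),np.percentile(W,[0,2,10,50,90,98,100],axis=0).round(4).tolist())
w,wd=grab('wrist'); save('w9',np.hstack([w]))
E
```

```text
t: 12.7
tool_pos: [0.5553, 0.1022, 0.1894]
tool_rot: [-1.658, -2.668, 0.0]
contact_force: [0.6, 0.6, -1.8]
opening: 0.0074
grip_force: 49.1
t 12.7 pos [0.5553 0.1022 0.1894] yhead 26.28 down [-3.e-04 -0.e+00 -1.e+00] F [ 0.6  0.6 -1.8] open 0.0074 49.1 q6 -0.41
shift mm [-0.6 -0.1 -0.6] roll -0.0003
glass px 264 mid [0.5559 0.1036 0.1581] minmax [[0.5359, 0.065, 0.1355], [0.576, 0.1421, 0.1859]] normal head 26.25332356534202 tilt -0.0032541077295621416
Y range -0.19859778722481317 -0.10762708680992591 X 0.5443054849610502
181 [[0.632, -0.1775, 0.1409], [0.6329, -0.1758, 0.152], [0.6354, -0.1737, 0.16], [0.6465, -0.1652, 0.1762], [0.6552, -0.1474, 0.182], [0.6582, -0.1399, 0.1842], [0.659, -0.133, 0.1868]]
```

View pics/w9.png

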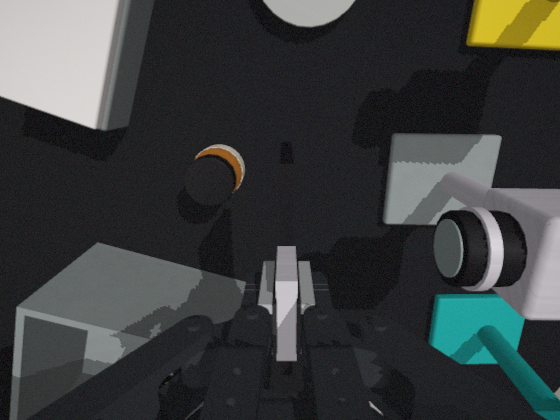

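The wrist view shows the tab in the fingers at (287,300), the lens face ellipse at about (449,249), and the camera foot with corners around (397,135), (500,137) and (385,222). I'll cast rays for a final check.

Run:
```python
from h import *
Tm=T('wrist'); w,d=grab('wrist'); K,E=Tm; P=cloud('wrist',d,Tm); K=np.array(K)
def ray(U,V,z):
    r=E[:3,:3]@[(U-K[0,2])/K[0,0],(V-K[1,2])/K[1,1],1]; return (E[:3,3]+r*(z-E[2,3])/r[2])
v,u=np.indices(d.shape)
# foot edge angles: left edge (front) and top edge (side)
f=((d>0)&(P[...,2]>.005)&(P[...,2]<.02)&(w.min(2)>45)&(np.ptp(w.astype(int),2)<35)&(u>370)&(u<510)&(v>120)&(v<240)).astype('uint8')
n,L,st,_=cv2.connectedComponentsWithStats(f); f=L==1+st[1:,4].argmax()
Q=P[f]; print('foot',cv2.minAreaRect(Q[:,:2].astype('float32')*1000),np.median(Q[:,2]))
rows=range(145,215,2); l=np.array([ray(np.where(f[r])[0][0]-.5,r,.012)[:2] for r in rows]); a=np.polyfit(l[:,1],l[:,0],1); print('front edge normal head',np.degrees(np.arctan(-a[0])))
cols=range(405,490,2); l=np.array([ray(c,np.where(f[:,c])[0][0]-.5,.012)[:2] for c in cols]); a=np.polyfit(l[:,0],l[:,1],1); print('side edge head',np.degrees(np.arctan(a[0])))
# lens glass: greyish-green ellipse
g=((u>425)&(u<470)&(v>205)&(v<295)&(w.min(2)>60)&(P[...,2]>.11)).astype('uint8'); n,L,st,_=cv2.connectedComponentsWithStats(g); i=1+st[1:,4].argmax(); m=L==i
c=cv2.findContours(m.astype('uint8'),0,2)[0][0]; e=cv2.fitEllipse(c); q=ray(*e[0],.160); print('lens ell',e,'ray',q.round(4),'depth med',np.median(P[m],0).round(4))
for h in (26.3,):
    C,S=np.cos(np.radians(h)),np.sin(np.radians(h)); p=ctrl.get_obs()['tool_pos']
    for nm,x in(('lens',q),('lensd',np.median(P[m],0)),('tcp',p)): print(nm,'X',x[0]*C+x[1]*S,'Y',-x[0]*S+x[1]*C)
```

```text
foot ((688.73388671875, 169.1051483154297), (100.2154541015625, 89.83260345458984), 25.59471893310547) 0.01179072178239332
front edge normal head 25.752589941721602
side edge head 25.833318511071074
lens ell ((448.291015625, 247.59286499023438), (28.420156478881836, 57.982967376708984), 176.6295928955078) ray [0.635  0.1429 0.16  ] depth med [0.6335 0.1434 0.1623]
lens X 0.6325583613363572 Y -0.15325035772586734
lensd X 0.6314515776943611 Y -0.1521752004955488
tcp X 0.5431091734706963 Y -0.15444971693381554
```

```bash
python3 -m handwheel '[{"tx":1,"ty":-0.5,"tz":-0.8,"roll":0.008},{"tx":0,"ty":0,"tz":0,"roll":0},{"tx":0,"ty":0,"tz":0,"roll":0},{"tx":0,"ty":0,"tz":0,"roll":0},{"tx":0,"ty":0,"tz":0,"roll":0},{"tx":0,"ty":0,"tz":0,"roll":0},{"tx":0,"ty":0,"tz":0,"roll":0},{"tx":0,"ty":0,"tz":0,"roll":0}]'
python3 - <<'E'
from h import *
to(.5545,.1032,.190,25.8)
print(ctrl.finish_job())
E
```

```text
t: 13.52
tool_pos: [0.5545, 0.1029, 0.1903]
tool_rot: [-1.669, -2.662, 0.0]
contact_force: [0.1, -0.3, -2.0]
opening: 0.0071
grip_force: 49.1
t 13.52 pos [0.5545 0.1029 0.1903] yhead 25.82 down [-0. -0. -1.] F [ 0.1 -0.3 -2. ] open 0.0071 49.1 q6 -0.4
shift mm [0.3 0.2 0.3] roll 0.0004
the job is handed in; nothing more can be done
None
```

I handed the job in at 13.5 s: the flap stands open at about 1.55 rad and the gripper holds the filter plate upright, square to the inspection camera and about 9 cm in front of the lens; the blanking plate is still in its slot, and the verdict was not shown.

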